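# Plug the keyed output shaft into the worm gearbox

### The job

The polishing turntable's worm gearbox needs its output shaft: take the steel shaft that stands in the drilled wooden block, lower its plain end into the gearbox's hollow bore and turn it under light pressure until the key slips into the keyway. Then keep pushing it fully home, so that its collar squeezes the wave spring on the bore flat, and finish while still holding the shaft pressed down there (the retaining screw is then fitted from below). Never let the shaft bear on the gearbox with more than 50 N, and leave the other things on the bench alone.

Things in the scene. Friction and masses are not known exactly. Their poses are not given: they have to be found in the camera images.
- shaft_stub (a point): Middle of the upper stub of the loose steel shaft (163 mm long, about 0.65 kg), which stands upright in a drilled wooden block. Grasp it here: plain round bar, 24.5 mm in diameter, 60 mm long (30 mm above and below this point), free all round. z is up along the shaft; the key is on the side of this frame's +x. At the start the key points away from the robot (world +x) within 36 degrees.
- shaft_collar (a point): Same shaft and axes: on the axis at the underside of its collar (46 mm in diameter, 8 mm thick), 38 mm below shaft_stub. The 24.5 mm shaft goes on 95 mm below the collar to the tip.
- shaft_tip (a point): Same shaft and axes: lower end, 95 mm below the collar, 2 mm chamfer. The first 25 mm above it are plain and round; the next 50 mm carry the key, 8 mm wide, standing 3.5 mm proud (15.75 mm from the axis). At the start the tip is 24 mm deep in the fixed block (90 x 150 mm, 42 mm high): lift straight up by 30 mm or more.
- bore_mouth (a point): Centre of the mouth of the gearbox's hollow bore, on its steel top face, 133.5 mm above the bench. z is up; +x points away from the robot, within 18 degrees. Bore 25.5 mm in diameter, vertical, 92 mm long, open below. One keyway runs all along it, 9.6 mm wide, its floor 16.75 mm from the axis: seen from above, anywhere within 35 degrees either side of +x.
- gearbox: Aluminium gearbox, fixed. Origin on the bench below the bore; axes as bore_mouth. 104 x 116 mm, 130 mm high, worm housing and flange on its +y side reaching 75 mm to -x (robot's side). Key off the keyway: it stops on the steel face, collar 70 mm above it. Key lined up within 3 degrees: it slides in. The hollow shaft is stiff to turn (about 0.12 N m) and turns along if the engaged key is turned on.
- spring: Wave spring round the bore's mouth: flat steel ring, 44 mm outside, 34 mm inside diameter, on a waved wire. Origin at the centre of its top, 7.5 mm above bore_mouth when free; z is up. Shaft and key pass through; the collar lands on it. It pushes back with 2 N at first and 14 N when flat, its top 3 mm above bore_mouth; there the stop is hard. It lifts the shaft again if let go.
- panel: Inlaid wooden board, 170 x 280 mm, 18 mm thick, lying on the bench: leave alone. Origin at the centre of its underside.
- hammer: Hammer lying on the bench, 240 mm long: leave alone.
- spanner: Spanner lying on the bench, 170 mm long: leave alone.
- tin: Round tin, 72 mm in diameter, 50 mm high, standing on the bench: leave alone. Origin at the centre of its underside.
Mind the look-alikes: they are no part of the job. What is shaped like the part that bears shaft_stub but green is not meant.

How it is judged:
On the way, in this order (a step that is already met when the one before it is completed fails the run):
1. the shaft's plain end is in the bore, upright (horizontal distance between shaft_collar and bore_mouth below 0.004 m and z of shaft_collar in the frame of bore_mouth below 0.085 m and angle between shaft_stub's own z axis and vertical below 0.1 rad), for 0.1 s.
2. the key has slipped into the keyway (z of shaft_collar in the frame of bore_mouth below 0.055 m), for 0.1 s.
At the end, for the whole second after the job is handed in: The shaft is upright in the bore, key in the keyway, with its collar's underside less than 4.5 mm above the bore's steel face (spring solid at 3 mm, free at 7.5 mm), the collar pressing on the wave spring with more than 6 N, and the gripper still holding the shaft, all through the last second (z of shaft_collar in the frame of bore_mouth below 0.0045 m and horizontal distance between shaft_collar and bore_mouth below 0.003 m and angle between shaft_stub's own z axis and vertical below 0.06 rad and contact force between shaft and spring above 6 N and contact force between the fingers and shaft above 3 N); the arm keeps its last pose, push and grip.
It fails at once if the shaft bears on the gearbox with more than 50 N (contact force between shaft and gearbox above 50 N).
It fails at once if another thing on the bench is moved by more than 30 mm (distance of any of panel, hammer, spanner, tin from where it was at the start of the episode above 0.03 m).
It also fails if it takes over 64 s, if anything falls off the work surface, if the arm or the gripper's body presses on something with over 40 N, if the wrist force passes 120 N, or if a joint passes its speed limit or range.

### The arm

A 7-joint arm with a two-finger parallel gripper is mounted at the origin on the work surface. World frame = base frame: x ahead of the robot, y to its left, z up, the work surface at z = 0. Lengths are in m, angles in rad, forces in N, time in s.
With the tool pointing down it reaches from about 0.425 to 0.875 m from the base axis. Payload 4.7 kg.
Tool frame: the origin (TCP) lies midway between the tips of the shut fingers; the grasp point (between the pads) lies 19 mm behind it; z points along the fingers, y is the line along which they close (so a half turn about z gives the same grasp; the last joint's range is limited). The gripper opens to 87 mm and grips with 3 to 60 N. Pads are 19 mm wide; open, the fingers measure 117 mm over their backs; the gripper's body (75 mm by 190 mm) begins 51 mm behind the grasp point.
Start: joints at [-1.333, 0.321, -0.07, 1.45, 0.023, 1.371, -0.057], TCP at [0.144, 0.634, 0.223] pointing down, gripper open.
Joint ranges: [-2.86, 2.86], [-0.3, 2.09], [-1.38, 1.24], [0.06, 2.45], [-1.56, 4.7], [0.09, 2.05], [-2.69, 2.69]. Speed limits (rad/s): [2.57, 2.57, 3.14, 3.14, 3.14, 3.14, 3.14].

### API

Orientations are given as a rotation vector (axis times angle).
In Python, from bench import ctrl, get_image, calibration gives the robot as it stands.
- The arm moves only by the tool apply_moves, never from a script. Its arguments are lists of equal length, an entry for each row: "dp": the shift along the tool's x, y, z in m, a list of three; "twist": the turn, a rotation vector about the tool's x, y, z in rad, a list of three; "fingers": the closure, from 0 (fully open) to 1 (shut). In form: {"dp": [[dx, dy, dz], ...], "twist": [[ax, ay, az], ...], "fingers": [fingers, ...]}. A call has 1 to 10 rows; each row shifts and turns the commanded pose from where the row before left it, along the tool's axes as they then stand; what a row does not reach is not made up. A row lasts 1/10 s, in which the tool goes at most 50 mm and 8.59 degrees, less where a joint would pass 70% of its speed; a pose out of reach is approached as far as the arm can. A call is refused whole if a number of a shift passes 0.05 or a number of a turn 0.15, either way. A call with a gripper value outside its range is refused whole. The fingers move at their own pace and stop on an object; "newtons" is the grip in N (left out, the last holds). Time passes only in rows, so rows that do not move let the fingers close. It gives the time, the measured TCP pose, the force, the opening and the grip force at its end, in the units of the state.
- ctrl.get_state(): the state, without advancing time (a new reading comes with each control period).
- get_image(name): name is "scene" or "side" or "wrist"; returns the picture (400x640x3 uint8, red, green, blue); there is no depth.
- calibration(name): a dict with "fx", "fy", "cx", "cy" (pixels), "eye" and "attitude" of the camera in the world; the wrist camera has in their place "hand_eye" (4x4, takes a point from camera to tool coordinates, whose origin is the TCP and whose axes are the flange's). Camera axes: x right, y up, looking along -z (the intrinsics and any distortion apply to the point x, -y, -z); pixel columns grow to the right and rows downward; lengths in m; the calibration is good to about 2 mm. The wrist camera is an equidistant fisheye: a pixel r from the principal point sees the ray r / f radians off the axis. A picture is of the moment at which its call begins: read the wrist's pose just before it. calibration takes no time and is no camera call.
- ctrl.close_job(): hands the job in; it is judged then, once.
The state is a dict: "time": time; "joint_positions": joint angles; "qd": joint speeds; "joint_torque": joint torques, N m; "position": TCP position; "tool_rot": TCP orientation; "ft_force": force on the tool from outside, world axes, zero at the start; "torque": the same for the moment, N m; "grip_width": opening from 0.0 (shut) to 1.0 (fully open); "grip_force": force on a finger pad.
Only numpy, scipy, OpenCV 4.12 (cv2) and the standard library are available. Lean on these libraries where they do the work, as an engineer would, in place of code of your own. Each camera call takes 0.05 s, during which the arm holds its last target. There are 200 camera calls.

## Working session

There is one attempt and no reset: what is moved stays moved. The work goes in short steps, Python scripts to look and compute and a tool call to move; the robot and the scene stay as the last step left them, time stands still between calls to the robot, and variables do not carry over. Pictures are saved under pics/ and viewed, at most 10 in all, crops included, and the job is handed in when it is done.

Besides the shell and the picture viewer there is one more tool, called after "Call:" as name(argument=value, ...) on one line, values as JSON. apply_moves: Moves the arm, as the interface text tells. Its arguments: {"type":"object","properties":{"dp":{"type":"array"},"twist":{"type":"array"},"fingers":{"type":"array"},"newtons":{"type":"number"}},"required":["dp","twist","fingers"]}

```bash
ls; mkdir -p pics; python3 - <<'E'
from bench import ctrl,get_image,calibration
import cv2,json
s=ctrl.get_state();print(s)
for n in("scene","side","wrist"):
    cv2.imwrite(f"pics/{n}0.png",get_image(n)[:,:,::-1]);print(n,calibration(n))
E
```

```text
pics
{'time': 0.0, 'joint_positions': array([-1.33290798,  0.32179098, -0.07010671,  1.45171506,  0.02259845,
        1.37079506, -0.05689431]), 'qd': array([-0.00026989,  0.00014902, -0.00023255, -0.00054839, -0.00034294,
       -0.00100064,  0.00051588]), 'joint_torque': array([-1.03309515e-05, -4.91314960e+01, -4.04216917e-01, -3.12512612e+01,
       -6.39030640e-02,  4.41066083e-02,  2.10506696e-04]), 'position': array([0.14415972, 0.63322513, 0.22146237]), 'tool_rot': array([-3.50688962e-01, -3.12183345e+00,  3.01136371e-03]), 'ft_force': array([ 0.81057423, -0.47321186,  0.29063046]), 'torque': array([-0.03514429,  0.00665151,  0.01964222]), 'grip_force': 0.0, 'grip_width': 0.9987230280361628}
scene {'fx': 411.9041395240119, 'fy': 411.9041395240119, 'cx': 310.0147177169435, 'cy': 201.12645860527056, 'eye': array([ 1.29427497, -0.03999791,  1.035553  ]), 'attitude': array([0.50518491, 0.50435169, 1.4654367 ])}
side {'fx': 462.29793878084195, 'fy': 462.29793878084195, 'cx': 320.783405720075, 'cy': 197.0314260617025, 'eye': array([ 0.14984453, -1.09066925,  0.91994642]), 'attitude': array([ 0.94575626, -0.19159307, -0.38306463])}
wrist {'fx': 309.70691628693146, 'fy': 309.70691628693146, 'cx': 313.434763371046, 'cy': 195.65165226681728, 'hand_eye': array([[ 1.75521968e-05,  9.65262401e-01,  2.61282409e-01,
         7.09933074e-02],
       [ 9.99998879e-01,  3.74233198e-04, -1.44971647e-03,
        -1.46048708e-04],
       [-1.49713735e-03,  2.61282142e-01, -9.65261312e-01,
        -1.61385574e-01],
       [ 0.00000000e+00,  0.00000000e+00,  0.00000000e+00,
         1.00000000e+00]])}
```

View pics/scene0.png

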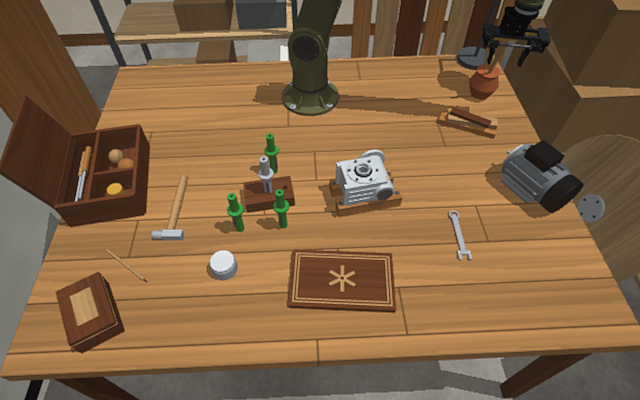

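View pics/side0.png

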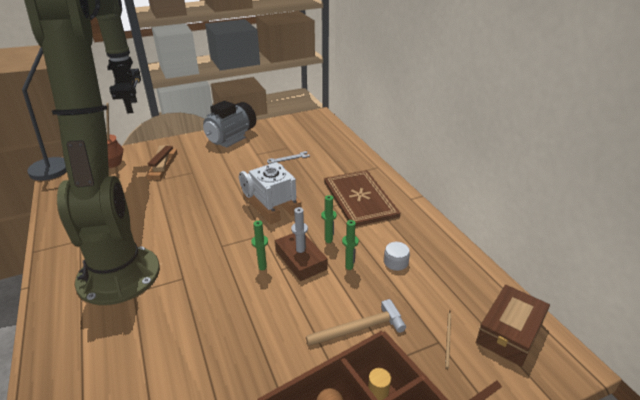

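The scene shows one steel shaft at about (265,175) in a wooden block, with the same shaft at (299,230) in the side view. Three green look-alikes stand around it at scene (271,152), (235,212) and (281,208). The gearbox is at (363,180). The steel-coloured shaft in the drilled block is the one meant, and I'll confirm it in an enlarged crop.

```bash
python3 - <<'E'
import cv2,numpy as np
a=cv2.imread("pics/scene0.png");b=cv2.imread("pics/side0.png")
def c(im,x,y,w,h,k):return cv2.resize(im[y:y+h,x:x+w],None,fx=k,fy=k,interpolation=cv2.INTER_CUBIC)
A=c(a,220,130,80,60*1,5);B=c(a,325,145,80,60,5);C=c(b,255,200,80,60,5);D=c(b,235,155,80,60,5)
cv2.imwrite("pics/crop1.png",np.vstack([np.hstack([A,B]),np.hstack([C,D])]))
E
```

```text
(no output)
```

View pics/crop1.png

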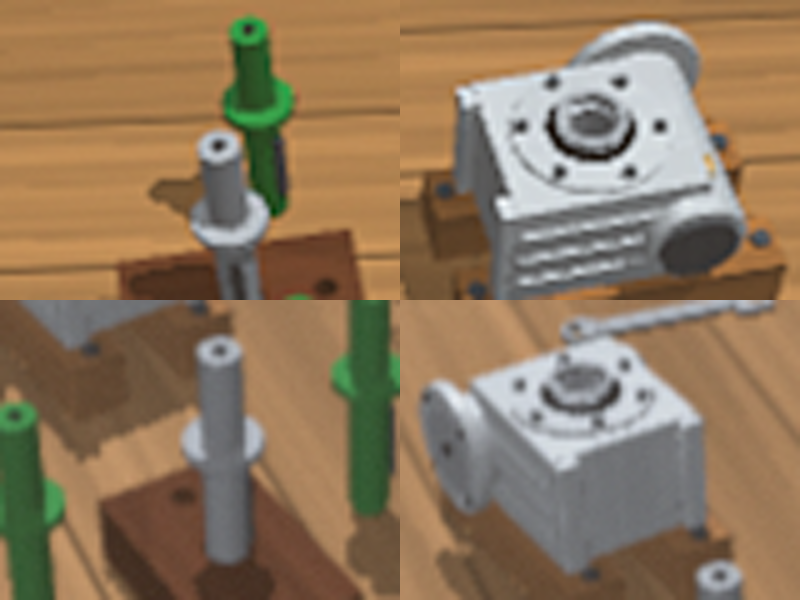

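The crops confirm it: the grey steel shaft stands in the drilled block, with its top at scene (263.6,159.2) and side (299,210). The green ones stand loose on the bench. The spring/bore is at scene (364,169) and side (271.6,171).

```bash
cat > h.py <<'E'
import numpy as np,cv2
from scipy.spatial.transform import Rotation as R
from bench import ctrl,get_image,calibration
def ray(n,u,v):
    c=calibration(n);d=np.array([(u-c["cx"])/c["fx"],-(v-c["cy"])/c["fy"],-1])
    return c["eye"],R.from_rotvec(c["attitude"]).apply(d)
def atz(n,p,z):
    e,d=ray(n,*p);return e+d*(z-e[2])/d[2]
def tri(a,b):
    (e,d),(f,g)=ray("scene",*a),ray("side",*b)
    k=np.linalg.lstsq(np.c_[d,-g],f-e,rcond=None)[0];return e+d*k[0],f+g*k[1]
def wpix(P,s):  # world points -> wrist pixel
    c=calibration("wrist");T=np.asarray(c["hand_eye"])
    q=R.from_rotvec(s["tool_rot"]).inv().apply(np.atleast_2d(P)-s["position"])
    q=(q-T[:3,3])@T[:3,:3];x,y,z=q[:,0],-q[:,1],-q[:,2]
    r=np.hypot(x,y);k=np.arctan2(r,z)/np.maximum(r,1e-9)*c["fx"]
    return np.c_[c["cx"]+k*x,c["cy"]+k*y]
def wray(u,v,s):
    c=calibration("wrist");T=np.asarray(c["hand_eye"])
    a=np.array([u-c["cx"],v-c["cy"]]);r=np.hypot(*a);t=r/c["fx"]
    d=np.array([a[0]/r*np.sin(t),-a[1]/r*np.sin(t),-np.cos(t)]) if r>0 else np.array([0,0,-1.])
    Q=R.from_rotvec(s["tool_rot"])
    return s["position"]+Q.apply(T[:3,3]),Q.apply(T[:3,:3]@d)
def watz(u,v,z,s):
    e,d=wray(u,v,s);return e+d*(z-e[2])/d[2]
E
python3 - <<'E'
from h import *
for nm,a,b,z in(("shaft",(263.6,159.2),(299,210),.181),("bore",(364,169),(271.6,171),.14)):
    print(nm,tri(a,b),atz("scene",a,z),atz("side",b,z))
print("green",atz("scene",(269.8,135.4),.163),atz("side",(258.4,222.6),.163),atz("side",(329,198),.163),atz("side",(351,223),.163),atz("scene",(232,197),.163),atz("scene",(280,191),.163))
s=ctrl.get_state();print(R.from_rotvec(s["tool_rot"]).as_matrix().round(3))
E
```

```text
shaft (array([ 0.4891061 , -0.14918241,  0.17896994]), array([ 0.49133722, -0.15142599,  0.17715872])) [ 0.49101431 -0.14892365  0.181     ] [ 0.48957121 -0.15628323  0.181     ]
bore (array([0.50455005, 0.13811089, 0.1369458 ]), array([0.50744949, 0.13527013, 0.13383462])) [0.50723418 0.13750553 0.14      ] [0.50464484 0.12565523 0.14      ]
green [ 0.37680235 -0.13492878  0.163     ] [ 0.37942316 -0.14158758  0.163     ] [ 0.59647917 -0.11521411  0.163     ] [ 0.60207914 -0.24298695  0.163     ] [ 0.60791607 -0.23267184  0.163     ] [ 0.59417435 -0.10369984  0.163     ]
[[-0.975  0.222 -0.   ]
 [ 0.222  0.975 -0.001]
 [-0.    -0.001 -1.   ]]
```

```bash
cat >> h.py <<'E'
def plan(P,yaw,n,s=None):
    "rows to go to P with tool down and tool x at world yaw (deg)"
    s=s or ctrl.get_state();Q=R.from_rotvec(s["tool_rot"]);p=np.array(s["position"])
    y=np.radians(yaw);x=np.array([np.cos(y),np.sin(y),0]);z=np.array([0,0,-1.])
    G=R.from_matrix(np.c_[x,np.cross(z,x),z]);w=(Q.inv()*G).as_rotvec()/n;d=(np.array(P)-p)/n
    D=[];Tt=[]
    for i in range(n):
        D.append(Q.inv().apply(d).round(4).tolist());Tt.append(w.round(3).tolist());Q=Q*R.from_rotvec(w)
    print("dp",D);print("tw",Tt[0],n)
def yaw(s): 
    v=R.from_rotvec(s["tool_rot"]).as_matrix();return np.degrees(np.arctan2(v[1,0],v[0,0]))
E
python3 - <<'E'
from h import *
plan([.505,.136,.24],60,14)
E
```

```text
dp [[-0.033, -0.0289, -0.0013], [-0.0366, -0.0243, -0.0013], [-0.0395, -0.0192, -0.0013], [-0.0417, -0.0137, -0.0013], [-0.0431, -0.0081, -0.0013], [-0.0438, -0.0023, -0.0013], [-0.0437, 0.0036, -0.0013], [-0.0429, 0.0094, -0.0013], [-0.0412, 0.015, -0.0013], [-0.0389, 0.0204, -0.0013], [-0.0358, 0.0254, -0.0013], [-0.0321, 0.0299, -0.0013], [-0.0278, 0.0339, -0.0013], [-0.0231, 0.0373, -0.0013]]
tw [-0.0, 0.0, 0.134] 14
```

Call:
apply_moves(dp=[[-0.033, -0.029, -0.001], [-0.037, -0.024, -0.001], [-0.04, -0.019, -0.001], [-0.042, -0.014, -0.001], [-0.043, -0.008, -0.001], [-0.044, -0.002, -0.001], [-0.044, 0.004, -0.001], [-0.043, 0.009, -0.001], [-0.041, 0.015, -0.001], [-0.039, 0.02, -0.001]], twist=[[0, 0, 0.134], [0, 0, 0.134], [0, 0, 0.134], [0, 0, 0.134], [0, 0, 0.134], [0, 0, 0.134], [0, 0, 0.134], [0, 0, 0.134], [0, 0, 0.134], [0, 0, 0.134]], fingers=[0, 0, 0, 0, 0, 0, 0, 0, 0, 0])

```text
time: 1.15
position: [0.4031, 0.2759, 0.2325]
tool_rot: [-2.22, -2.223, -0.0]
ft_force: [0.5, 0.2, -0.0]
grip_width: 1.002
grip_force: 0.0
```

Call:
apply_moves(dp=[[-0.036, 0.025, -0.001], [-0.032, 0.03, 0.01], [-0.028, 0.034, 0.01], [-0.023, 0.037, 0.01], [0, 0, 0], [0, 0, 0]], twist=[[0, 0, 0.134], [0, 0, 0.134], [0, 0, 0.134], [0, 0, 0.134], [0, 0, 0], [0, 0, 0]], fingers=[0, 0, 0, 0, 0, 0])

```text
time: 1.75
position: [0.5043, 0.1338, 0.203]
tool_rot: [-2.726, -1.56, 0.002]
ft_force: [-0.6, 0.7, -0.6]
grip_width: 0.999
grip_force: 0.0
```

```bash
python3 - <<'E'
from h import *
s=ctrl.get_state();im=get_image("wrist");print(s["position"],yaw(s),s["joint_positions"].round(2),s["time"])
cv2.imwrite("pics/w1.png",im[:,:,::-1]);p=wpix([[.505,.136,.135]],s)[0];print(p)
u,v=(p-[50,38]).astype(int);u=max(u,0);v=max(v,0);print(u,v)
cv2.imwrite("pics/w1c.png",cv2.resize(im[v:v+75,u:u+100,::-1],None,fx=8,fy=8,interpolation=cv2.INTER_CUBIC))
E
```

```text
[0.50431136 0.13377779 0.20303885] 59.56942525297049 [-0.78  0.05  0.49  1.81 -0.03  1.29 -0.81] 1.75
[312.48404436 204.64808824]
262 166
```

View pics/w1c.png

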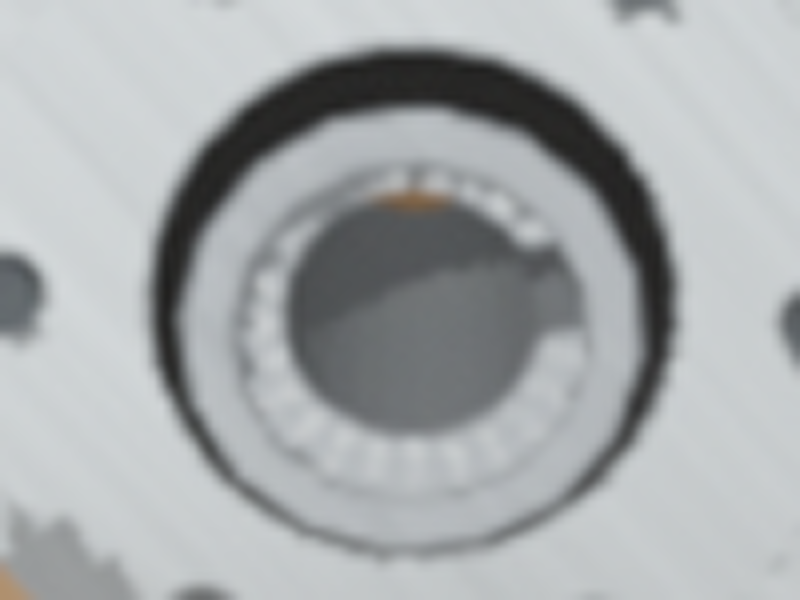

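The wrist crop shows the spring ring centred at crop (413,328), the bore at about (413,312), and the keyway notch to the right between corners (548,245) and (545,330), with its floor at about (582,287).

```bash
python3 - <<'E'
from h import *
s=ctrl.get_state()
f=lambda x,y,z:watz(262+(x+.5)/8-.5,166+(y+.5)/8-.5,z,s)
print("spring",f(413,328,.141));
for x,y in((413,328),):pass
b=[f(*p,.1335) for p in((288,314),(413,436),(325,400),(500,402),(548,245),(545,330),(582,287),(330,225))]
print(np.round(b,4))
A=np.array(b)[[0,1,2,3,7]];M=np.c_[2*A[:,:2],np.ones(5)];c=np.linalg.lstsq(M,(A[:,:2]**2).sum(1),rcond=None)[0]
print("bore",c[:2],"r",np.sqrt(c[2]+c[0]**2+c[1]**2))
for k in(4,5,6):d=b[k][:2]-c[:2];print(np.hypot(*d),np.degrees(np.arctan2(d[1],d[0])))
plan([.49,-.152,.25],60,7)
E
```

```text
spring [0.50520607 0.13748714 0.141     ]
[[0.4942 0.1429 0.1335]
 [0.4984 0.1258 0.1335]
 [0.4928 0.1335 0.1335]
 [0.5076 0.1246 0.1335]
 [0.5195 0.1362 0.1335]
 [0.5151 0.1288 0.1335]
 [0.5203 0.1308 0.1335]
 [0.5023 0.1485 0.1335]]
bore [0.50463967 0.13645352] r 0.01225645063046519
0.014906947136384921 -1.0861558557725508
0.012916275822506878 -36.20965702562922
0.016668306916766195 -19.772411283649557
dp [[-0.0365, 0.019, -0.0067], [-0.0365, 0.0189, -0.0067], [-0.0365, 0.0189, -0.0067], [-0.0365, 0.0189, -0.0067], [-0.0365, 0.0189, -0.0067], [-0.0365, 0.0188, -0.0067], [-0.0365, 0.0188, -0.0067]]
tw [-0.0, 0.0, -0.001] 7
```

Call:
apply_moves(dp=[[-0.036, 0.019, -0.007], [-0.037, 0.019, -0.007], [-0.036, 0.019, -0.007], [-0.037, 0.019, -0.007], [-0.036, 0.019, -0.007], [-0.037, 0.019, -0.007], [-0.036, 0.019, -0.007], [0, 0, 0], [0, 0, 0]], twist=[[0, 0, 0], [0, 0, 0], [0, 0, 0], [0, 0, 0], [0, 0, 0], [0, 0, 0.0], [0, 0, 0], [0, 0, 0], [0, 0, 0]], fingers=[0, 0, 0, 0, 0, 0, 0, 0, 0])

```text
time: 2.7
position: [0.4907, -0.1514, 0.2529]
tool_rot: [-2.724, -1.564, -0.002]
ft_force: [-0.3, 0.2, -0.0]
grip_width: 0.995
grip_force: 0.0
```

```bash
python3 - <<'E'
from h import *
s=ctrl.get_state();im=get_image("wrist");print(s["position"],yaw(s),s["joint_positions"].round(2),s["time"])
cv2.imwrite("pics/w2.png",im[:,:,::-1]);p=wpix([[.49,-.152,.16]],s)[0]
u,v=(p-[80,60]).astype(int);u=max(u,0);v=max(v,0);print(p,u,v)
cv2.imwrite("pics/w2c.png",cv2.resize(im[v:v+120,u:u+160,::-1],None,fx=5,fy=5,interpolation=cv2.INTER_CUBIC))
E
```

```text
[ 0.49071312 -0.15142279  0.25290525] 59.73752556400983 [-0.51 -0.01  0.77  1.76  0.    1.38 -0.27] 2.7
[312.74956364 199.97840306] 232 139
```

View pics/w2c.png

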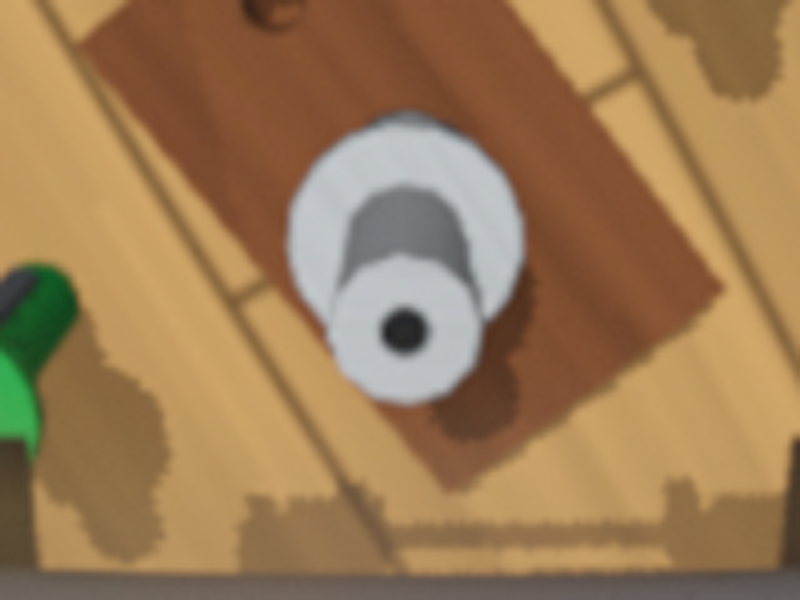

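The shaft top is centred at crop (405,329), i.e. about (312.6,204.4) in the full picture. The fingers straddle it and the green ones are clear.

```bash
python3 - <<'E'
from h import *
s=ctrl.get_state()
t=watz(232+405.5/5-.5,139+329.5/5-.5,.181,s);c=watz(232+405.5/5-.5,139+240/5-.5,.121,s);print(t,c)
plan([t[0],t[1],.132],40,6)
E
```

```text
[ 0.49124663 -0.14858097  0.181     ] [ 0.49117501 -0.14826234  0.121     ]
dp [[0.0002, -0.0001, 0.0201], [0.0002, -0.0001, 0.0201], [0.0002, -0.0001, 0.0201], [0.0002, -0.0001, 0.0201], [0.0002, -0.0001, 0.0201], [0.0002, -0.0001, 0.0201]]
tw [-0.0, -0.0, 0.058] 6
```

Call:
apply_moves(dp=[[0, 0, 0.02], [0, 0, 0.02], [0, 0, 0.02], [0, 0, 0.02], [0, 0, 0], [0, 0, 0]], twist=[[0, 0, 0.058], [0, 0, 0.058], [0, 0, 0.058], [0, 0, 0.058], [0, 0, 0.058], [0, 0, 0.058]], fingers=[0, 0, 0, 0, 0, 0])

```text
time: 3.35
position: [0.4903, -0.1491, 0.1713]
tool_rot: [-2.951, -1.072, 0.003]
ft_force: [0.3, 0.9, -0.3]
grip_width: 1.0
grip_force: 0.0
```

```bash
python3 - <<'E'
from h import *
for i in range(3):
    s=ctrl.get_state();print(s["position"],yaw(s),s["time"],s["ft_force"]);im=get_image("wrist")
p=wpix([[.491,-.1486,.181]],s)[0];print(p)
g=im.astype(int);sat=g.max(2)-g.min(2)
u,v=p.round().astype(int);sub=im[max(v-60,0):v+60,u-60:u+60]
c=cv2.HoughCircles(cv2.cvtColor(sub,cv2.COLOR_RGB2GRAY),cv2.HOUGH_GRADIENT,1,30,param1=80,param2=15,minRadius=12,maxRadius=45)
print(c[0][:4]+[u-60,max(v-60,0),0] if c is not None else None)
for q in (c[0][:3] if c is not None else []):
    print(watz(q[0]+u-60,q[1]+max(v-60,0),.181,s))
plan([.491,-.1486,.132],40,3,s)
E
```

```text
[ 0.49026304 -0.14909298  0.1712767 ] 39.91354864644491 3.35 [ 0.32702513  0.88723092 -0.32339702]
[ 0.49058947 -0.14924353  0.17169655] 39.78544986098345 3.4 [ 0.14170127 -0.1061995  -0.54370082]
[ 0.49072009 -0.14956281  0.1719904 ] 40.00881665544037 3.45 [ 0.87843893 -0.25004443 -0.23160265]
[311.9598872  248.50424375]
[[318.5 213.5  27.5]
 [310.5 269.5  40. ]]
[ 0.5084919  -0.13838373  0.181     ]
[ 0.48051994 -0.15630592  0.181     ]
dp [[0.0003, -0.0002, 0.0133], [0.0003, -0.0002, 0.0133], [0.0003, -0.0002, 0.0133]]
tw [-0.0, 0.0, 0.0] 3
```

Call:
apply_moves(dp=[[0.001, 0, 0.013], [0, 0, 0.013], [0, 0, 0.013], [0, 0, 0], [0, 0, 0], [0, 0, 0], [0, 0, 0], [0, 0, 0], [0, 0, 0], [0, 0, 0]], twist=[[0, 0, 0], [0, 0, 0], [0, 0, 0], [0, 0, 0], [0, 0, 0], [0, 0, 0], [0, 0, 0], [0, 0, 0], [0, 0, 0], [0, 0, 0]], fingers=[0, 0, 0, 0, 0.6, 0.9, 0.9, 1, 1, 1], newtons=50)

```text
time: 4.5
position: [0.4914, -0.1517, 0.1337]
tool_rot: [-2.954, -1.068, -0.001]
ft_force: [0.4, -0.4, -0.2]
grip_width: 0.538
grip_force: 0.0
```

Call:
apply_moves(dp=[[0, 0, 0], [0, 0, 0], [0, 0, 0], [0, 0, 0], [0, 0, 0], [0, 0, 0]], twist=[[0, 0, 0], [0, 0, 0], [0, 0, 0], [0, 0, 0], [0, 0, 0], [0, 0, 0]], fingers=[1, 1, 1, 1, 1, 1], newtons=50)

```text
time: 5.1
position: [0.4911, -0.1515, 0.1335]
tool_rot: [-2.954, -1.068, 0.0]
ft_force: [-1.3, 0.8, 1.3]
grip_width: 0.271
grip_force: 50.0
```

Call:
apply_moves(dp=[[0, 0, -0.01], [0, 0, -0.015], [0, 0, -0.02], [0, 0, -0.02], [0, 0, -0.02], [0, 0, -0.025], [0, 0, -0.025], [0, 0, -0.025], [0, 0, 0], [0, 0, 0]], twist=[[0, 0, 0], [0, 0, 0], [0, 0, 0], [0, 0, 0], [0, 0, 0], [0, 0, 0], [0, 0, 0], [0, 0, 0], [0, 0, 0], [0, 0, 0]], fingers=[1, 1, 1, 1, 1, 1, 1, 1, 1, 1])

```text
time: 6.1
position: [0.4907, -0.1518, 0.2926]
tool_rot: [-2.954, -1.068, 0.001]
ft_force: [-0.3, 0.6, -8.1]
grip_width: 0.271
grip_force: 50.0
```

```bash
python3 - <<'E'
from h import *
s=ctrl.get_state();w=get_image("wrist");a=get_image("scene");b=get_image("side");print(s["position"],yaw(s),s["ft_force"],s["torque"],s["grip_force"],s["joint_positions"].round(2))
def proj(n,P):
    c=calibration(n);q=R.from_rotvec(c["attitude"]).inv().apply(P-c["eye"]);return np.array([c["cx"]-c["fx"]*q[0]/q[2],c["cy"]+c["fy"]*q[1]/q[2]])
p=s["position"]
o=[]
for n,im in(("scene",a),("side",b)):
    u,v=proj(n,p+[0,0,-.05]).astype(int);u-=25;v-=37;print(n,u,v);cv2.imwrite(f"pics/{n}3.png",im[:,:,::-1]);o.append(cv2.resize(im[v:v+75,u:u+50,::-1],(400,600),interpolation=cv2.INTER_CUBIC))
cv2.imwrite("pics/w3.png",w[:,:,::-1]);cv2.imwrite("pics/c3.png",np.hstack(o))
print(wpix([p+[0,0,-.019],p+[0,0,-.114]],s))
E
```

```text
[ 0.49073105 -0.15178811  0.29263076] 39.741420579235594 [-0.25344469  0.58604987 -8.12362287] [-0.11428788  0.16292307  0.01027778] 49.98122523073107 [-0.53 -0.02  0.77  1.7   0.02  1.46 -0.64]
scene 235 106
side 272 152
[[313.13995924 230.8824592 ]
 [313.41455368 192.6327092 ]]
```

View pics/c3.png

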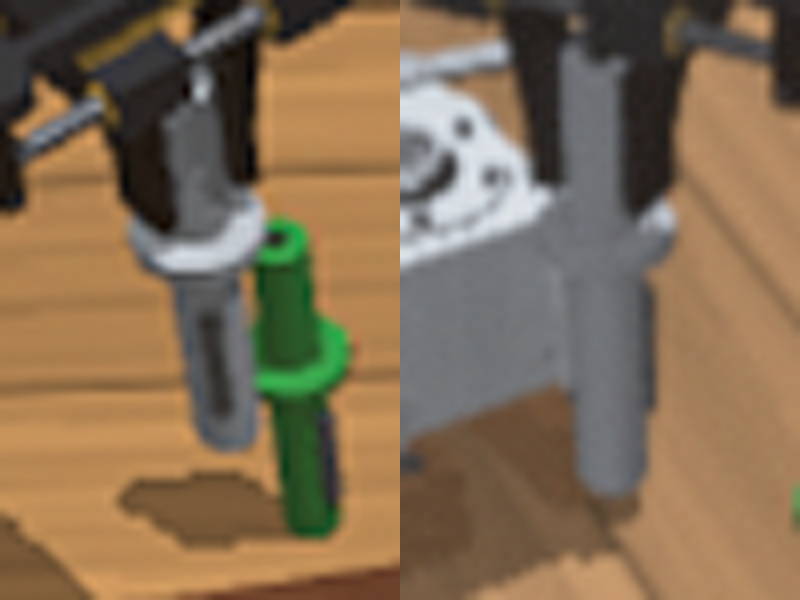

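View pics/w3.png

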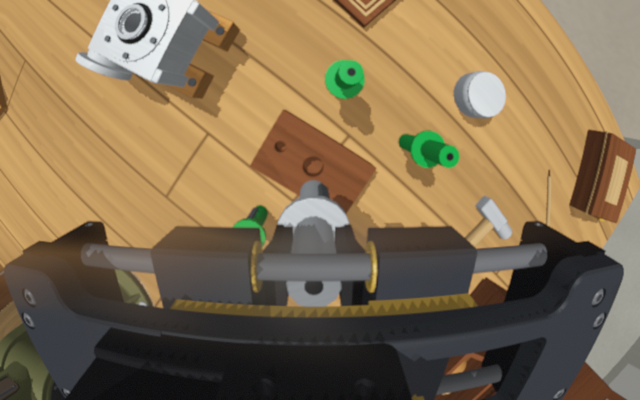

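The shaft is held upright. In the scene crop its key is at (215,370), almost centred on the bar, so the key azimuth is about +4°. The wrist view shows a clear path to the gearbox at (130,25).

```bash
python3 - <<'E'
from h import *
a=cv2.imread("pics/scene3.png",0)
for r in range(147,158): print(r,a[r,255:270])
plan([.5035,.1365,.275],16,8)
E
```

```text
147 [142 131 100  85  78  56  49  66 100 115 111  94  63  55  60]
148 [138 138 111  83  81  61  50  67  99 115 110  96  68  55  59]
149 [136 140 115  80  81  62  49  64  97 115 114 101  67  54  59]
150 [136 140 119  87  86  71  49  55  93 115 113 101  69  58  57]
151 [139 143 129  98  88  77  50  49  88 115 113 101  77  65  58]
152 [138 138 123  95  89  77  51  47  83 110 112 105  99  97  94]
153 [118 119 109  90  86  81  58  49  70 101 114 115 123 129 129]
154 [117 119 122 105  83  82  62  49  66  99 114 110 107 107 113]
155 [148 148 152 126  84  81  64  50  63  97 115 105  78  54  68]
156 [144 144 148 129  93  81  64  48  54  91 114 111 113  88  49]
157 [138 139 143 129  98  80  69  56  64  94 112 108 135 121  52]
dp [[0.0243, -0.0266, 0.0021], [0.0229, -0.0278, 0.0021], [0.0214, -0.029, 0.0021], [0.0199, -0.03, 0.0021], [0.0183, -0.031, 0.0021], [0.0167, -0.0319, 0.0021], [0.015, -0.0328, 0.0021], [0.0133, -0.0335, 0.0021]]
tw [-0.0, 0.0, 0.052] 8
```

Call:
apply_moves(dp=[[0.024, -0.027, 0.002], [0.023, -0.028, 0.002], [0.021, -0.029, 0.002], [0.02, -0.03, 0.002], [0.018, -0.031, 0.002], [0.017, -0.032, 0.002], [0.015, -0.033, 0.002], [0.013, -0.033, 0.002], [0, 0, 0], [0, 0, 0]], twist=[[0, 0, 0.052], [0, 0, 0.052], [0, 0, 0.052], [0, 0, 0.052], [0, 0, 0.052], [0, 0, 0.052], [0, 0, 0.052], [0, 0, 0.052], [0, 0, 0], [0, 0, 0]], fingers=[1, 1, 1, 1, 1, 1, 1, 1, 1, 1])

```text
time: 7.25
position: [0.503, 0.1367, 0.2757]
tool_rot: [3.109, 0.439, -0.005]
ft_force: [-0.7, -2.0, -7.4]
grip_width: 0.273
grip_force: 50.0
```

```bash
python3 - <<'E'
from h import *
s=ctrl.get_state();a=get_image("scene");b=get_image("side");s=ctrl.get_state();print(s["time"],s["position"],yaw(s),s["ft_force"],s["joint_positions"].round(2))
plan([.5035,.1365,.270],16,1,s)
def proj(n,P):
    c=calibration(n);q=R.from_rotvec(c["attitude"]).inv().apply(P-c["eye"]);return np.array([c["cx"]-c["fx"]*q[0]/q[2],c["cy"]+c["fy"]*q[1]/q[2]])
p=s["position"];o=[]
for n,im in(("scene",a),("side",b)):
    u,v=proj(n,p+[0,0,-.10]).astype(int);u-=25;v-=37;print(n,u,v,proj(n,p+[0,0,-.1155]));cv2.imwrite(f"pics/{n}4.png",im[:,:,::-1]);o.append(cv2.resize(im[v:v+75,u:u+50,::-1],(400,600),interpolation=cv2.INTER_CUBIC))
cv2.imwrite("pics/c4.png",np.hstack(o))
E
```

```text
7.35 [0.50368615 0.13451687 0.27659404] 15.842292922221514 [ 0.28947568  0.49686034 -6.67089522] [-0.78  0.02  0.47  1.7  -0.01  1.43 -1.6 ]
dp [[0.0004, -0.002, 0.0066]]
tw [0.001, 0.002, -0.003] 1
scene 338 122 [363.47555309 163.19504315]
side 244 122 [269.97265266 164.08493096]
```

View pics/c4.png

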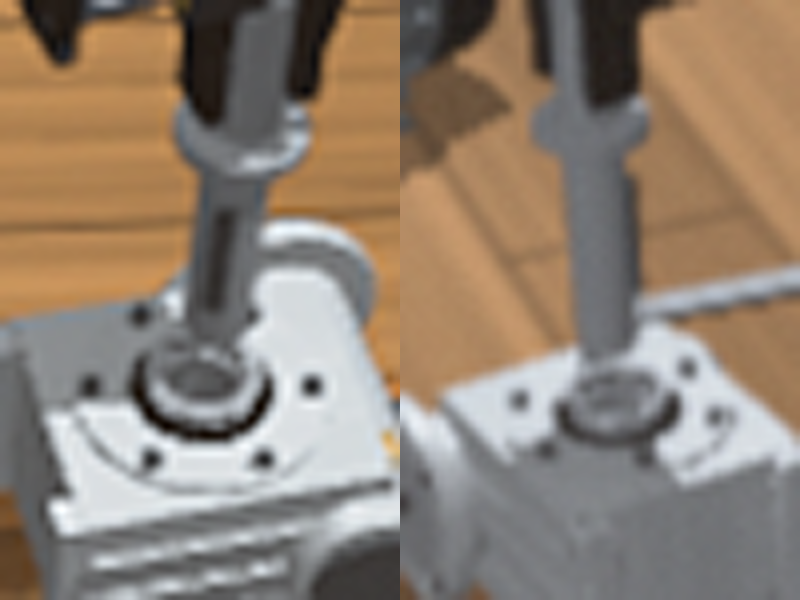

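Scene crop: the shaft tip is at (216,332), above the bore at (205,380). Side crop: the tip is at (605,347) and the bore at (617,392). The shaft is close to coaxial, so I'll refine with an edge fit.

```bash
cat > fit.py <<'E'
from h import *
from scipy.optimize import least_squares
def proj(n,P):
    c=calibration(n);q=R.from_rotvec(c["attitude"]).inv().apply(np.atleast_2d(P)-c["eye"])
    return np.c_[c["cx"]-c["fx"]*q[:,0]/q[:,2],c["cy"]+c["fy"]*q[:,1]/q[:,2]]
def sil(n,xy,z,side,r=.01225):
    "silhouette line pixels of a vertical cylinder; side -1 left, +1 right in picture"
    c=calibration(n);d=c["eye"][:2]-xy;D=np.hypot(*d);a=np.arctan2(d[1],d[0])
    o=[]
    for sg in(1,-1):
        b=a+sg*np.arccos(r/D);o.append(proj(n,np.c_[np.tile(xy+r*np.array([np.cos(b),np.sin(b)]),(len(z),1)),z]))
    o.sort(key=lambda q:q[:,0].mean());return o[0 if side<0 else 1]
def edges(im,n,xy,z,side,w=3):
    "subpixel strongest edge near the model silhouette, per sample; returns offset px"
    q=sil(n,xy,z,side);g=cv2.cvtColor(im,cv2.COLOR_BGR2GRAY).astype(np.float32);t=np.arange(-w,w+.01,.1)
    mx=(q[:,:1]+t).astype(np.float32);my=np.repeat(q[:,1:],len(t),1).astype(np.float32)
    L=cv2.remap(g,mx,my,cv2.INTER_LINEAR);G=np.abs(cv2.GaussianBlur(np.gradient(L,axis=1),(0,0),4,sigmaY=.01))
    k=G.argmax(1);return t[k],G.max(1)
E
python3 - <<'E'
from fit import *
s=ctrl.get_state();xy=np.array([.505,.135]);zt=s["position"][2]-.1155;print("tip",zt)
S=cv2.imread("pics/scene4.png");D=cv2.imread("pics/side4.png")
for n,im,sd,za,zb in(("scene",S,-1,.045,.09),("scene",S,1,.045,.09),("side",D,-1,.005,.09),("side",D,1,.004,.022)):
    e,g=edges(im,n,xy,np.linspace(zt+za,zt+zb,10),sd);print(n,sd,e.round(1),g.round(0))
J=proj("scene",[[.505,.135,.2],[.515,.135,.2],[.505,.145,.2]]);print((J-J[0])/10,"px/mm")
J=proj("side",[[.505,.135,.2],[.515,.135,.2],[.505,.145,.2]]);print((J-J[0])/10)
print(proj("scene",[[.505,.137,.1335],[.505,.137,.141]]),proj("side",[[.505,.137,.1335],[.505,.137,.141]]))
for n,im in(("scene",S),("side",D)):
    u,v=proj(n,[.505,.137,.141])[0].round().astype(int);print(u,v);g=cv2.cvtColor(im,cv2.COLOR_BGR2GRAY)
    for r in range(v-1,v+7,2):print(r,g[r,u-12:u+13])
E
```

```text
tip 0.1610940421295486
scene -1 [ 0.7  0.6  0.5  0.6  0.9  0.8  0.7  0.  -1.5 -3. ] [3. 3. 2. 2. 3. 3. 3. 2. 2. 3.]
scene 1 [-3.   0.2  0.5  0.5 -3.   0.1  0.5  0.7 -0.2 -3. ] [3. 3. 5. 3. 1. 3. 2. 2. 2. 2.]
side -1 [-0.9 -1.5 -1.3 -1.  -0.9 -1.5 -1.3 -1.2 -1.1 -0.7] [1. 2. 1. 1. 1. 2. 1. 1. 1. 0.]
side 1 [-0.6 -0.5 -0.7 -1.3 -1.3 -1.2 -1.1 -0.5 -0.2 -0.1] [5. 4. 3. 3. 3. 4. 3. 3. 3. 3.]
[[ 0.          0.        ]
 [ 0.0445079   0.26283732]
 [ 0.35859505 -0.01456343]] px/mm
[[ 0.          0.        ]
 [ 0.30296019 -0.06503022]
 [-0.10062454 -0.14382631]]
[[363.53058897 169.92064583]
 [363.7632595  168.19900905]] [[270.71206779 170.99430011]
 [270.55165129 169.00844817]]
364 168
167 [137 140 110  50  95 121 116 114 103  90  84  94 100 127 140 119 151 189
 164 187 228 222 220 222 226]
169 [141 125  70  39  98 138 120  80  86  99  98  91  88  83  73  89 128 179
 154  80 181 232 230 190  96]
171 [134 122  74  14  81 163 185 163 134 102  83  78  77  84 103 145 191 169
  77  27 173 234 229 198 144]
173 [230 235 215 129  10  52 124 147 151 172 191 198 193 184 162 167 152  71
  22 149 223 227 223 223 224]
271 169
168 [211 220 218 219 220 220 211 171 156 136 130 122 131 142 144 147 173 201
 216 183 118 115 195 219 195]
170 [185 210 220 219 216 196 163 117  98 114 113 108 112 111 116 124 119 164
 171 181 210 219 221 220 223]
172 [117 195 219 201 134 102 116 131 118 102  97  98 104 110 115 147 154 134
  77  69 173 213 219 200 185]
174 [215 218 217 201 121  57  82 112 127 134 148 141 129 122 119 118  92  68
  50  98 191 220 214 149 106]
```

Call:
apply_moves(dp=[[0.001, 0.001, 0.005], [0.0006, 0.0005, 0.005], [0, 0, 0.004], [0, 0, 0], [0, 0, 0], [0, 0, 0]], twist=[[0, 0, 0], [0, 0, 0], [0, 0, 0], [0, 0, 0], [0, 0, 0], [0, 0, 0]], fingers=[1, 1, 1, 1, 1, 1])

```text
time: 7.95
position: [0.5059, 0.135, 0.2638]
tool_rot: [-3.111, -0.435, -0.001]
ft_force: [-0.9, 0.3, -6.3]
grip_width: 0.266
grip_force: 50.0
```

```bash
cat > chk.py <<'E'
from fit import *
S=get_image("scene")[:,:,::-1].copy();D=get_image("side")[:,:,::-1].copy();s=ctrl.get_state();zt=s["position"][2]-.1155;print("tip",zt,s["position"],yaw(s),s["ft_force"])
xy=np.array([.505,.136]);m=[]
for n,im,sd,za,zb in(("scene",S,-1,.035,.08),("scene",S,1,.035,.08),("side",D,-1,.005,.085),("side",D,1,.004,.022)):
    e,g=edges(im,n,xy,np.linspace(zt+za,zt+zb,15),sd,2);m.append(np.median(e));print(n,sd,e.round(1))
b=np.array([(m[0]+m[1])/2,(m[2]+m[3])/2]);print(m,"shaft",xy+np.linalg.solve([[.0445,.3586],[.303,-.1006]],b)/1000)
cv2.imwrite("pics/scene5.png",S);cv2.imwrite("pics/side5.png",D)
E
python3 chk.py
```

```text
tip 0.14834408071814803 [0.50597303 0.13507157 0.26384408] 15.922524810078835 [ 0.78091568 -0.32472213 -6.66761833]
scene -1 [ 0.1 -0.1 -0.2  0.   0.1  0.  -0.2  0.2  0.1  0.  -0.1 -0.1 -0.2 -0.6
 -1.7]
scene 1 [-0.3 -0.6 -0.6 -0.4  0.1  0.8 -1.5 -2.  -0.5 -0.6 -0.6 -0.6 -0.1  0.6
 -1.1]
side -1 [-0.2  0.1 -0.6 -0.4 -0.3 -0.2 -0.1  0.   0.1 -0.6 -0.5 -0.5 -0.3 -0.2
 -2. ]
side 1 [0.1 0.2 0.2 0.2 0.2 0.2 0.2 0.2 0.  0.  0.  0.  0.4 0.6 0.7]
[np.float64(-0.09999999999999831), np.float64(-0.5999999999999988), np.float64(-0.2999999999999985), np.float64(0.20000000000000195)] shaft [0.50453029 0.13508227]
```

Call:
apply_moves(dp=[[0, 0, 0.005], [0, 0, 0.005], [0, 0, 0.003], [0, 0, 0.001], [0, 0, 0.001], [0, 0, 0.001], [0, 0, 0.001], [0, 0, 0]], twist=[[0, 0, 0], [0, 0, 0], [0, 0, 0], [0, 0, 0], [0, 0, 0], [0, 0, 0], [0, 0, 0], [0, 0, 0]], fingers=[1, 1, 1, 1, 1, 1, 1, 1])

```text
time: 8.85
position: [0.5058, 0.135, 0.2465]
tool_rot: [-3.111, -0.435, -0.0]
ft_force: [0.2, 0.1, -6.8]
grip_width: 0.271
grip_force: 50.0
```

Call:
apply_moves(dp=[[0, 0, 0.002], [0, 0, 0.002], [0, 0, 0.003], [0, 0, 0.003], [0, 0, 0.003], [0, 0, 0.003], [0, 0, 0.001], [0, 0, 0]], twist=[[0, 0, 0], [0, 0, 0], [0, 0, 0], [0, 0, 0], [0, 0, 0], [0, 0, 0], [0, 0, 0], [0, 0, 0]], fingers=[1, 1, 1, 1, 1, 1, 1, 1])

```text
time: 9.65
position: [0.5056, 0.1349, 0.2292]
tool_rot: [3.111, 0.435, -0.001]
ft_force: [-0.9, -1.6, -7.1]
grip_width: 0.272
grip_force: 50.0
```

Call:
apply_moves(dp=[[0, 0, 0.001], [0, 0, 0.001], [0, 0, 0.001], [0, 0, 0.001], [0, 0, 0.001], [0, 0, 0.001], [0, 0, 0]], twist=[[0, 0, 0], [0, 0, 0], [0, 0, 0], [0, 0, 0], [0, 0, 0], [0, 0, 0], [0, 0, 0]], fingers=[1, 1, 1, 1, 1, 1, 1])

```text
time: 10.35
position: [0.5057, 0.1349, 0.2233]
tool_rot: [3.111, 0.435, -0.001]
ft_force: [-1.3, -1.8, -7.8]
grip_width: 0.277
grip_force: 50.0
```

Call:
apply_moves(dp=[[0, 0, 0.001], [0, 0, 0.001], [0, 0, 0.001], [0, 0, 0]], twist=[[0, 0, 0], [0, 0, 0], [0, 0, 0], [0, 0, 0]], fingers=[1, 1, 1, 1])

```text
time: 10.75
position: [0.5057, 0.1349, 0.2203]
tool_rot: [3.111, 0.435, -0.001]
ft_force: [-1.6, -1.6, -7.9]
grip_width: 0.273
grip_force: 50.0
```

Call:
apply_moves(dp=[[0, 0, 0.001], [0, 0, 0.001], [0, 0, 0.001], [0, 0, 0.001], [0, 0, 0]], twist=[[0, 0, 0], [0, 0, 0], [0, 0, 0], [0, 0, 0], [0, 0, 0]], fingers=[1, 1, 1, 1, 1])

```text
time: 11.25
position: [0.5057, 0.1349, 0.2163]
tool_rot: [3.111, 0.435, -0.0]
ft_force: [-2.3, -1.4, -7.5]
grip_width: 0.269
grip_force: 50.0
```

Call:
apply_moves(dp=[[-0.0005, 0.0002, 0.002], [0, 0, 0.003], [0, 0, 0.003], [0, 0, 0.003], [0, 0, 0.003], [0, 0, 0.003], [0, 0, 0.003], [0, 0, 0]], twist=[[0, 0, 0], [0, 0, 0], [0, 0, 0], [0, 0, 0], [0, 0, 0], [0, 0, 0], [0, 0, 0], [0, 0, 0]], fingers=[1, 1, 1, 1, 1, 1, 1, 1])

```text
time: 12.05
position: [0.5054, 0.1348, 0.1961]
tool_rot: [-3.111, -0.435, -0.0]
ft_force: [-0.9, -1.2, -6.2]
grip_width: 0.278
grip_force: 50.0
```

```bash
python3 - <<'E'
from h import *
s=ctrl.get_state();print(s["position"],yaw(s),s["ft_force"],s["torque"],R.from_rotvec(s["tool_rot"]).as_matrix()[:,2])
E
```

```text
[0.50539881 0.13479842 0.19606677] 15.922043631066499 [-0.94123315 -1.2355062  -6.17559529] [-0.43899756  0.64271403 -0.01784356] [ 4.40436464e-05  2.66768265e-05 -9.99999999e-01]
```

Sliding smoothly with the key in the keyway. Next I'll go down to just above the spring (TCP z about 0.165).

Call:
apply_moves(dp=[[-0.0002, 0.0002, 0.004], [0, 0, 0.005], [0, 0, 0.005], [0, 0, 0.005], [0, 0, 0.005], [0, 0, 0.004], [0, 0, 0.002], [0, 0, 0]], twist=[[0, 0, 0], [0, 0, 0], [0, 0, 0], [0, 0, 0], [0, 0, 0], [0, 0, 0], [0, 0, 0], [0, 0, 0]], fingers=[1, 1, 1, 1, 1, 1, 1, 1])

```text
time: 12.85
position: [0.5053, 0.1345, 0.1663]
tool_rot: [-3.111, -0.435, -0.0]
ft_force: [-0.7, 0.0, -6.8]
grip_width: 0.275
grip_force: 50.0
```

Call:
apply_moves(dp=[[0, 0, 0.001], [0, 0, 0.001], [0, 0, 0.001], [0, 0, 0.001], [0, 0, 0]], twist=[[0, 0, 0], [0, 0, 0], [0, 0, 0], [0, 0, 0], [0, 0, 0]], fingers=[1, 1, 1, 1, 1])

```text
time: 13.35
position: [0.5053, 0.1345, 0.1625]
tool_rot: [-3.111, -0.435, -0.0]
ft_force: [-0.5, -0.3, -6.1]
grip_width: 0.269
grip_force: 50.0
```

Call:
apply_moves(dp=[[0, 0, 0.001], [0, 0, 0.001], [0, 0, 0.001], [0, 0, 0]], twist=[[0, 0, 0], [0, 0, 0], [0, 0, 0], [0, 0, 0]], fingers=[1, 1, 1, 1])

```text
time: 13.75
position: [0.5054, 0.1345, 0.1601]
tool_rot: [-3.111, -0.435, -0.001]
ft_force: [-3.9, -0.2, -0.9]
grip_width: 0.274
grip_force: 50.0
```

Call:
apply_moves(dp=[[0, 0, 0.001], [0, 0, 0.0005], [0, 0, 0]], twist=[[0, 0, 0], [0, 0, 0], [0, 0, 0]], fingers=[1, 1, 1])

```text
time: 14.05
position: [0.5054, 0.1345, 0.1587]
tool_rot: [-3.111, -0.435, -0.001]
ft_force: [-4.0, -0.9, 2.9]
grip_width: 0.274
grip_force: 50.0
```

Call:
apply_moves(dp=[[-0.0003, 0, 0.0005], [0, 0, 0.0005], [0, 0, 0.0004], [0, 0, 0]], twist=[[0, 0, 0], [0, 0, 0], [0, 0, 0], [0, 0, 0]], fingers=[1, 1, 1, 1])

```text
time: 14.45
position: [0.5054, 0.1345, 0.1573]
tool_rot: [-3.111, -0.435, -0.002]
ft_force: [-3.5, -0.8, 5.9]
grip_width: 0.272
grip_force: 50.0
```

Call:
apply_moves(dp=[[0, 0, 0.0004], [0, 0, 0.0003], [0, 0, 0], [0, 0, 0]], twist=[[0, 0, 0], [0, 0, 0], [0, 0, 0], [0, 0, 0]], fingers=[1, 1, 1, 1])

```text
time: 14.85
position: [0.5054, 0.1345, 0.157]
tool_rot: [-3.111, -0.435, -0.002]
ft_force: [-4.9, -0.6, 7.5]
grip_width: 0.27
grip_force: 50.0
```

```bash
python3 - <<'E'
from h import *
s=ctrl.get_state();print(s["position"],s["ft_force"],s["torque"])
a=get_image("scene");s=ctrl.get_state();print(s["position"],s["ft_force"],s["grip_force"])
cv2.imwrite("pics/s6.png",cv2.resize(a[130:205,315:415,::-1],None,fx=8,fy=8,interpolation=cv2.INTER_CUBIC))
E
```

```text
[0.50541882 0.13449777 0.15696095] [-4.85976971 -0.59767649  7.46667   ] [-0.44206542  1.35196726 -0.00356603]
[0.50543569 0.13448052 0.1569955 ] [-4.46651053 -1.56852718  7.61970747] 49.98522123321891
```

View pics/s6.png

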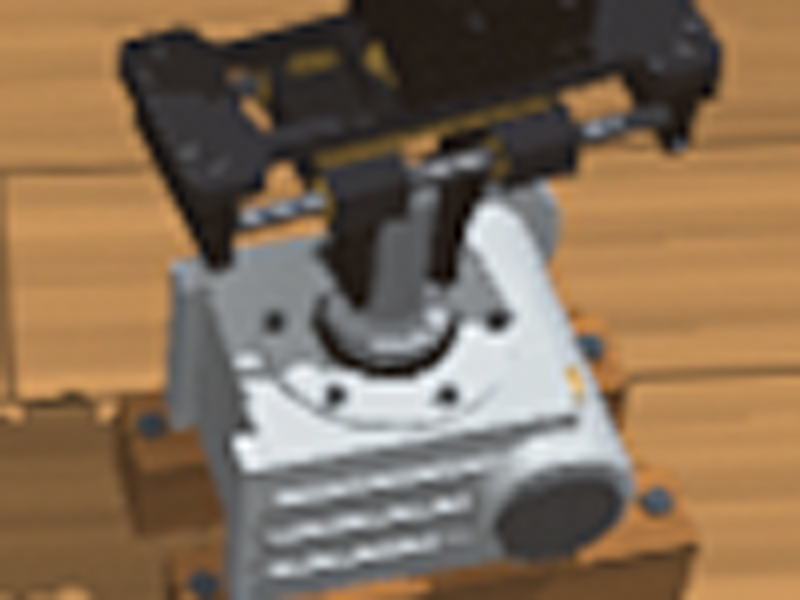

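The collar sits on the spring at the bore, crop (390,330), with the shaft fully down. I'll add a small extra push for margin.

Call:
apply_moves(dp=[[0, 0, 0.0004], [0, 0, 0.0003], [0, 0, 0], [0, 0, 0], [0, 0, 0]], twist=[[0, 0, 0], [0, 0, 0], [0, 0, 0], [0, 0, 0], [0, 0, 0]], fingers=[1, 1, 1, 1, 1])

```text
time: 15.4
position: [0.5055, 0.1345, 0.1569]
tool_rot: [-3.11, -0.435, -0.002]
ft_force: [-5.5, -1.5, 10.9]
grip_width: 0.274
grip_force: 50.0
```

The hard stop is reached: z no longer changes while the force rises to about 17 N.

```bash
python3 -c "
from bench import ctrl
print(ctrl.close_job())"
```

```text
the job is handed in; nothing more can be done
None
```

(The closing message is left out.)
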